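# Find the rubbing spot of a handwheel

## Robot

A 6-joint arm with a two-finger parallel gripper is mounted at the origin on the work surface. World frame = base frame: x ahead of the robot, y to its left, z up, the work surface at z = 0. Lengths are in mm, angles in degrees, forces in N, time in s.
With the tool pointing down it reaches from about 300 to 875 mm from the base axis. Payload 6.4 kg.
Tool frame: the origin (TCP) lies midway between the tips of the shut fingers; the grasp point (between the pads) lies 19 mm behind it; z points along the fingers, y is the line along which they close (so a half turn about z gives the same grasp; the last joint's range is limited). The gripper opens to 85 mm and grips with 20 to 120 N. Pads are 22 mm wide; open, the fingers measure 114 mm over their backs; the gripper's body (76 mm by 85 mm) begins 54 mm behind the grasp point. The pads swing forward as they close: fully open they stand 13 mm farther back than shut.
Start: joints at [62.149, 10.359, 92.074, -0, 77.567, -11.82], TCP at [158.782, 552.657, 231.288] pointing down, gripper open.
Joint ranges: [-171.53, 171.53], [-51.25, 118.39], [17.06, 147.69], [-65.23, 245.23], [0, 150.52], [-178.68, 178.68]. Speed limits (degrees/s): [147.25, 147.25, 172.46, 180, 180, 180].

## Interface

Orientations are given as a 3x3 rotation matrix whose columns are the frame's x, y, z axes.
In Python, from bench import env, eyes, hand_in gives the robot as it stands.
- The arm moves only by the tool apply_moves, never from a script. Its argument "rows" is a list of rows, each an object of numbers: "dx", "dy", "dz": the shift along the tool's x, y, z in mm; "turn": the turn about the tool's z in rad; "hand": the opening, from 0 (shut) to 1 (fully open). In form: [{"dx": .., "dy": .., "dz": .., "turn": .., "hand": ..}, ...]. A call has exactly 8 rows; each row is the pose to reach, as a shift and turn from the pose commanded when the call began, along the tool's axes at that moment; what a row does not reach only later rows make up. A row lasts 1/8 s, in which the tool goes at most 62.5 mm and 10.7 degrees, less where a joint would pass 70% of its speed; a pose out of reach is approached as far as the arm can. A call with a gripper value outside its range is refused whole. The fingers move at their own pace and stop on an object; "grip_force" is the grip in N (left out, the last holds). Time passes only in rows, so rows that repeat a pose let the fingers close, or fill a call up. It gives the time, the measured TCP pose, the force, the opening and the grip force at its end, in the units of the state.
- env.read_state(): the state, without advancing time (a new reading comes with each control period).
- eyes.camera(name): name is "scene" or "top" or "wrist"; returns a dict with "img" (384x512x3 uint8, blue, green, red), "K" (3x3 intrinsics, pixels), "dist" ([k1, k2, p1, p2, k3] as OpenCV has them; the pictures are not rectified), "position" and "attitude" of the camera in the world. Camera axes: x right, y up, looking along -z (the intrinsics and any distortion apply to the point x, -y, -z); pixel columns grow to the right and rows downward; lengths in mm; the calibration is good to about 2 mm. A picture is of the moment at which its call begins. There is no depth.
- hand_in(): hands the job in; it is judged then, once.
The state is a dict: "time": time; "joint_pos": joint angles; "qvel": joint speeds; "effort": joint torques, N m; "tcp_pos": TCP position; "ee_rot": TCP orientation; "contact_force": force on the tool from outside, world axes, zero at the start; "torque": the same for the moment, N m; "finger_gap": finger opening in mm; "grip_force": force on a finger pad.
Only numpy, scipy, OpenCV 4.12 (cv2) and the standard library are available. Lean on these libraries where they do the work, as an engineer would, in place of code of your own. Each camera call takes 0.05 s, during which the arm holds its last target. There are 200 camera calls.

## Task

The handwheel on the sloping inspection stand rubs on the brass pad at one spot of its turn. Crank it by its handle until you feel the drag rise, turn on until it runs free again, then bring the wheel back (or on round) so that the middle of the rubbing spot stands on the pad, ready for marking, and let go. Keep off the pad, and leave the other things on the bench where they are.

Things in the scene. Friction and masses are not known exactly. Their poses are not given: they have to be found in the camera images.
- hub (a point): Fixed point on the handwheel's turning axis, level with the wheel's upper face. It has the stand's axes: z is up; the wheel's axis leans 30 degrees from vertical towards -x, so its direction out of the face is (-0.5, 0, 0.866) in this frame, and the wheel's highest edge is on the +x side. The stand is fixed; base plate 260 x 260 mm.
- crank_mid (a point): Half-way along the wheel's crank handle, a black round grip 24 mm in diameter and 56 mm long, square on the wheel's face, 65 mm from the axis, spinning freely on its pin. Its foot is 5 mm, its middle 33 mm and its free end 61 mm above the face. Running free, the wheel takes about 1 N here to turn; on the rubbing spot (unseen) 8 to 11 N in the middle (part of it may relax at a stop), over 35 degrees.
- handwheel: Plain aluminium disc with five grey round recesses, 180 mm across, 18 mm thick, hinged on its axis; origin on the axis at the disc's underside, z out along the axis, x towards the handle, so its turn about z gives its angle. A steel hub boss, 52 mm across, stands 12 mm proud of the upper face. It turns either way, several turns, and stays where left.
- pad: Brass pad, 50 x 12 x 16 mm, sprung against the wheel's rim on the stand's -y side; origin in the middle of its rubbing face, 90 mm from the wheel's axis. The rubbing spot pushes it outwards by up to 3 mm (about 10 N). Its top is about level with the wheel's face.
- lamp (a point): Middle of a white lamp tube, 30 mm in diameter and 200 mm long along the stand's y, on two thin posts over the wheel's high edge, 172 mm from the wheel's axis; a fixed, solid obstacle. A tool held parallel to the wheel's axis clears it all the way round; an upright one does not at the high edge.
- tube_tall_mid (a point): Bystander: upright green metal cylinder, 44 mm in diameter, 140 mm tall; point at its middle.
- tube_short_mid (a point): Bystander: upright brass cylinder, 48 mm in diameter, 90 mm tall; point at its middle.
- screwdriver: Bystander: screwdriver 200 mm long lying on the bench.
- parts_tray: Bystander: open grey tray 140 x 180 x 40 mm.

How it is judged:
By the outcome, as a careful person would: the job done as asked, in the order asked, and still so for the second after the job is handed in, with the robot touching nothing.
It also fails if it takes over 72 s, if anything falls off the work surface, if the arm or the gripper's body presses on something with over 40 N, if the wrist force passes 120 N, or if a joint passes its speed limit or range.

## Working session

There is one attempt and no reset: what is moved stays moved. The work goes in short steps, Python scripts to look and compute and a tool call to move; the robot and the scene stay as the last step left them, time stands still between calls to the robot, and variables do not carry over. Pictures are saved under pics/ and viewed, at most 10 in all, crops included, and the job is handed in when it is done.

Besides the shell and the picture viewer there is one more tool, called after "Call:" by a JSON object that holds its "api" and its "payload". apply_moves: Moves the arm, as the interface text tells. Its arguments: {"type":"object","properties":{"rows":{"type":"array","items":{"type":"object","properties":{"dx":{"type":"number"},"dy":{"type":"number"},"dz":{"type":"number"},"turn":{"type":"number"},"hand":{"type":"number"}}}},"grip_force":{"type":"number"}},"required":["rows"]}

```bash
ls; mkdir -p pics; python3 - <<'E'
from bench import env,eyes
import cv2,numpy as np
s=env.read_state();print({k:np.round(v,3).tolist() for k,v in s.items()})
ims=[]
for n in("scene","top"):
    c=eyes.camera(n);cv2.imwrite(f"pics/{n}0.png",c["img"]);print(n,c["K"].tolist(),c["dist"],np.round(c["position"],1),np.round(c["attitude"],4).tolist())
E
```

```text
pics
{'time': 0.0, 'joint_pos': [62.149, 10.402, 92.132, -0.002, 77.569, -11.819], 'qvel': [-0.049, 0.043, 0.091, 0.059, 0.032, -0.08], 'effort': [-0.0, -44.485, -35.134, -0.0, 0.009, 0.0], 'tcp_pos': [158.511, 552.127, 230.377], 'ee_rot': [[-0.961, 0.276, -0.001], [0.276, 0.961, -0.002], [0.0, -0.002, -1.0]], 'contact_force': [0.251, 0.365, 0.496], 'torque': [-0.014, -0.01, 0.012], 'grip_force': 0.0, 'finger_gap': 85.014}
scene [[415.0465015679725, 0.0, 251.01487785781566], [0.0, 415.0465015679725, 197.2042368120669], [0.0, 0.0, 1.0]] [-0.12560868  0.          0.          0.          0.        ] [1113.4  694.2  914. ] [[-0.745, -0.4219, 0.5167], [0.6671, -0.4771, 0.5722], [0.0051, 0.7709, 0.6369]]
top [[365.8451604468631, 0.0, 251.38630331375987], [0.0, 365.8451604468631, 188.0371145532461], [0.0, 0.0, 1.0]] [0.02794841 0.         0.         0.         0.        ] [ 380.8   48.8 1301.3] [[-0.0109, 0.9904, -0.1377], [-0.9999, -0.0108, 0.0014], [-0.0001, 0.1377, 0.9905]]
```

View pics/scene0.png

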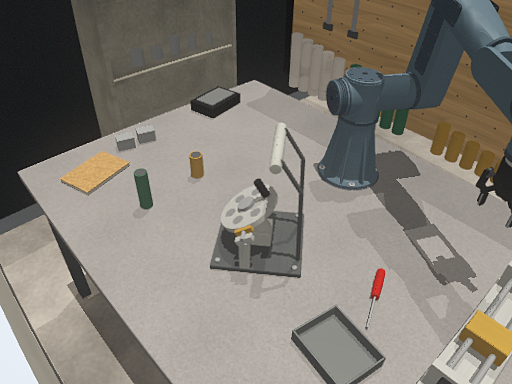

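View pics/top0.png

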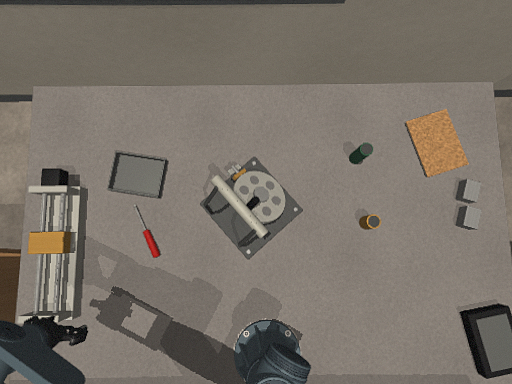

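The scene view shows the stand at about (255,240), handle (262,187) and lamp (278,147). In the top view the wheel is at about (259,196), the lamp runs (217,182)–(264,232) and the pad is at (237,172). I'll enlarge both around the stand.

```bash
python3 - <<'E'
import cv2,numpy as np
a=cv2.imread("pics/scene0.png")[115:280,200:320];b=cv2.imread("pics/top0.png")[145:265,190:310]
a=cv2.resize(a,None,fx=3.3333,fy=3.3333,interpolation=cv2.INTER_CUBIC);b=cv2.resize(b,None,fx=3.3333,fy=3.3333,interpolation=cv2.INTER_CUBIC)
o=np.zeros((550,800,3),np.uint8);o[:a.shape[0],:400]=a[:550,:400];o[:b.shape[0],400:]=b[:,:400]
cv2.imwrite("pics/crop1.png",o)
E
```

```text
(no output)
```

View pics/crop1.png

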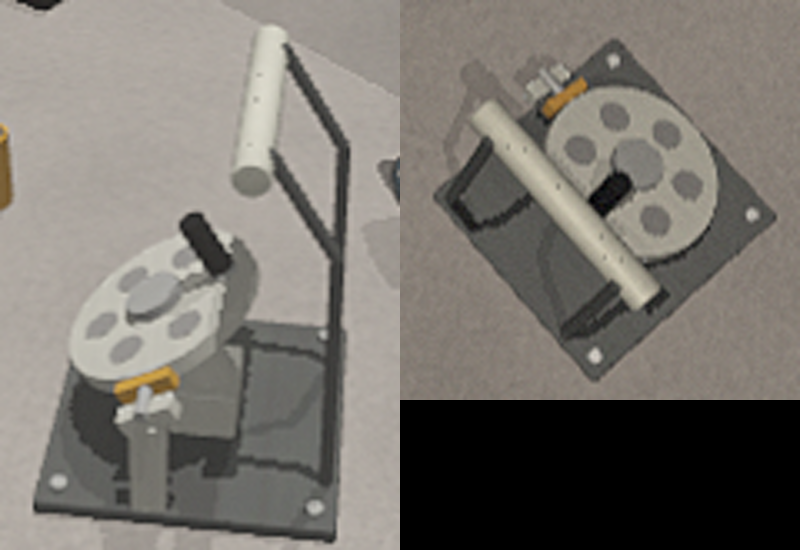

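The crop shows the boss, handle, lamp ends and base corners clearly, with the pad at scene (244,231). I'll triangulate these points.

```bash
cat > h.py <<'E'
import numpy as np,cv2
def ray(c,p):
    u=cv2.undistortPoints(np.array([[p]],float),np.array(c["K"]),np.array(c["dist"]))[0,0]
    d=np.array(c["attitude"])@np.array([u[0],-u[1],-1.]);return np.array(c["position"]),d/np.linalg.norm(d)
def tri(rs):
    A=sum(np.eye(3)-np.outer(d,d) for o,d in rs);b=sum((np.eye(3)-np.outer(d,d))@o for o,d in rs)
    x=np.linalg.solve(A,b);return x,[np.linalg.norm(np.cross(x-o,d)) for o,d in rs]
def plane(r,z): o,d=r;return o+d*(z-o[2])/d[2]
def proj(c,X):
    R=np.array(c["attitude"]).T;q=R@(np.asarray(X,float)-c["position"]);q=q*[1,-1,-1]
    return cv2.projectPoints(q.reshape(1,1,3),np.zeros(3),np.zeros(3),np.array(c["K"]),np.array(c["dist"]))[0].ravel()
E
python3 - <<'E'
from h import *
from bench import eyes
S=eyes.camera("scene");T=eyes.camera("top")
np.set_printoptions(precision=1,suppress=True)
for n,a,b in[("bosstop",(246.5,204.1),(261.1,193.9)),("lampA",(275.6,169),(215.5,178.6)),("lampB",(281,124.9),(263.5,232.9)),("handtop",(257.9,181.6),(255.6,200.3)),("handfoot",(266.6,195.4),(250,208))]:
    print(n,*tri([ray(S,a),ray(T,b)]))
P=[plane(ray(T,p),10)for p in[(253.9,157),(303.1,209.5),(248.5,259),(200.2,204.1)]]
print(P,np.mean(P,0))
for i in range(4):
    d=P[(i+1)%4]-P[i];print(np.degrees(np.arctan2(d[1],d[0])),np.linalg.norm(d))
E
```

```text
bosstop [521.3  17.6 145.9] [np.float64(1.3745755358993768), np.float64(1.3745755358992882)]
lampA [539.5 142.9 344.8] [np.float64(0.8783287905380273), np.float64(0.8783287905379935)]
lampB [395.7  17.9 355.4] [np.float64(0.16586928458825592), np.float64(0.1658692845883023)]
handtop [493.8  35.5 222.7] [np.float64(0.2490688163181585), np.float64(0.249068816318256)]
handfoot [475.2  52.5 174.1] [np.float64(0.2844851650155214), np.float64(0.28448516501545784)]
[array([673.2,  36.8,  10. ]), array([ 481.8, -134.8,   10. ]), array([312.1,  59.8,  10. ]), array([504.9, 228.9,  10. ])] [493.   47.7  10. ]
-138.13544010941055 257.02048353126116
131.09695963548097 258.15055827932656
41.25083392051005 256.45177976122693
-48.780424013835244 255.396633072475
```

```bash
cat >> h.py <<'E'
yaw=np.radians(131.3);sx=np.array([np.cos(yaw),np.sin(yaw),0]);sy=np.array([-sx[1],sx[0],0]);sz=np.array([0,0,1.])
St=np.c_[sx,sy,sz];hub=np.array([517.3,22.1,135.5])
np.set_printoptions(precision=2,suppress=True)
def W(p): return hub+St@np.array(p,float)      # stand -> world
def S(w): return St.T@(np.array(w)-hub)
def circ(th,h,r=65): # stand coords of handle point
    c,s=np.cos(np.radians(th)),np.sin(np.radians(th));return np.array([r*c*.866-.5*h,r*s,r*c*.5+.866*h])
def st():
    from bench import env
    return env.read_state()
def tw(s,targets): # world TCP targets -> tool deltas
    for t in targets: print(np.round(s["ee_rot"].T@(np.array(t)-s["tcp_pos"]),1))
E
python3 - <<'E'
from h import *
s=st();s={k:np.array(v) for k,v in s.items()}
a=W([-45,10,0]);tw(s,[[158,552,440],[a[0],a[1],440]])
y=s["ee_rot"][:,1];print(np.degrees(np.arctan2(y[1],y[0])))
print("handle th=9",circ(9,46),W(circ(9,46)))
E
```

```text
[   0.5   -0.7 -209.3]
[-523.6 -443.5 -208.9]
73.96991453317256
handle th=9 [32.6  10.17 71.94] [488.15  39.88 207.44]
```

Call:
{"api": "apply_moves", "payload": {"rows": [{"dx": 0, "dy": 0, "dz": -60, "turn": 0.1, "hand": 1}, {"dx": 0, "dy": 0, "dz": -120, "turn": 0.2, "hand": 1}, {"dx": 0, "dy": 0, "dz": -170, "turn": 0.3, "hand": 1}, {"dx": -25, "dy": -20, "dz": -209, "turn": 0.4, "hand": 1}, {"dx": -65, "dy": -55, "dz": -209, "turn": 0.5, "hand": 1}, {"dx": -105, "dy": -90, "dz": -209, "turn": 0.569, "hand": 1}, {"dx": -145, "dy": -123, "dz": -209, "turn": 0.569, "hand": 1}, {"dx": -185, "dy": -157, "dz": -209, "turn": 0.569, "hand": 1}]}}

```text
time: 1.2
tcp_pos: [293.7, 349.2, 440.2]
ee_rot: [[-0.661, 0.75, 0.0], [0.75, 0.661, 0.0], [-0.0, 0.0, -1.0]]
contact_force: [0.8, 0.4, -0.4]
finger_gap: 85.1
grip_force: 0.0
```

```bash
python3 - <<'E'
from h import *
s={k:np.array(v) for k,v in st().items()}
a=W([-45,10,0]);tw(s,[[a[0],a[1],440],[a[0],a[1],207-19]])
print(s["joint_pos"],s["tcp_pos"],s["contact_force"]);y=s["ee_rot"][:,1];print(np.degrees(np.arctan2(y[1],y[0])),np.degrees(yaw)-90)
E
```

```text
[-438.2  -58.6    0.2]
[-438.2  -58.7  252.2]
[ 34.97 -10.59  89.51  -0.01 101.07  -6.42] [293.74 349.2  440.2 ] [ 0.79  0.37 -0.35]
41.389848253325866 41.30000000000004
```

Call:
{"api": "apply_moves", "payload": {"rows": [{"dx": -50, "dy": -7, "dz": 0, "turn": 0, "hand": 1}, {"dx": -110, "dy": -15, "dz": 0, "turn": 0, "hand": 1}, {"dx": -170, "dy": -23, "dz": 0, "turn": 0, "hand": 1}, {"dx": -230, "dy": -31, "dz": 0, "turn": 0, "hand": 1}, {"dx": -290, "dy": -39, "dz": 0, "turn": 0, "hand": 1}, {"dx": -350, "dy": -47, "dz": 0, "turn": 0, "hand": 1}, {"dx": -400, "dy": -54, "dz": 0, "turn": 0, "hand": 1}, {"dx": -438, "dy": -59, "dz": 0, "turn": 0, "hand": 1}]}}

```text
time: 2.2
tcp_pos: [539.2, -19.2, 439.7]
ee_rot: [[-0.66, 0.752, -0.001], [0.752, 0.66, 0.0], [0.001, -0.001, -1.0]]
contact_force: [-0.7, 0.7, 0.9]
finger_gap: 85.3
grip_force: 0.0
```

```bash
python3 - <<'E'
from h import *
from bench import eyes
c=eyes.camera("wrist");cv2.imwrite("pics/w1.png",c["img"]);s=st();print(S(s["tcp_pos"]),s["contact_force"],c["position"],np.array(c["attitude"]))
print(proj(c,W([0,0,0])),proj(c,W(circ(9,61))),proj(c,W(circ(9,5))))
E
```

```text
[-48.99  11.84 303.23] [-2.19 -2.44 -0.97] [488.72  38.52 582.14] [[ 0.75 -0.63 -0.2 ]
 [ 0.66  0.72  0.23]
 [-0.   -0.3   0.95]]
[267.07 124.72] [260.46 108.65] [260.44  86.72]
```

View pics/w1.png

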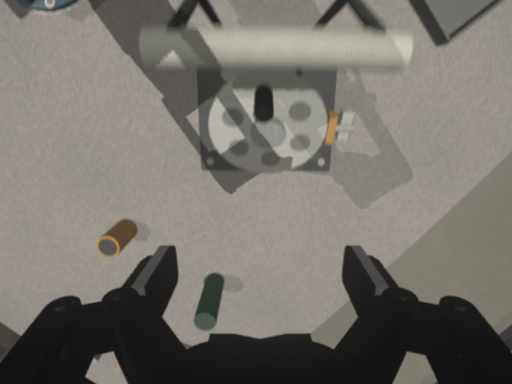

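The wrist view shows the boss at about (272,133), the handle from (264,86) to (264,118), the lamp across rows 30–70 and the pad at (333,128). The camera sits on the tool's +x side, towards the lamp, so I'll make a half turn first.

```bash
python3 - <<'E'
from h import *
s=st();print(s["joint_pos"],S(s["tcp_pos"]))
E
```

```text
[-14.89   0.92  78.97  -0.12 100.14 -56.03] [-48.99  11.84 303.23]
```

Call:
{"api": "apply_moves", "payload": {"rows": [{"turn": 0.18, "hand": 1}, {"turn": 0.36, "hand": 1}, {"turn": 0.54, "hand": 1}, {"turn": 0.72, "hand": 1}, {"turn": 0.9, "hand": 1}, {"turn": 1.08, "hand": 1}, {"turn": 1.26, "hand": 1}, {"turn": 1.44, "hand": 1}]}}

```text
$.rows[0]: bad value
```

Call:
{"api": "apply_moves", "payload": {"rows": [{"turn": 0.18, "hand": 1}, {"turn": 0.36, "hand": 1}, {"turn": 0.54, "hand": 1}, {"turn": 0.72, "hand": 1}, {"turn": 0.9, "hand": 1}, {"turn": 1.08, "hand": 1}, {"turn": 1.26, "hand": 1}, {"turn": 1.44, "hand": 1}]}}

```text
$.rows[0]: bad value
```

Call:
{"api": "apply_moves", "payload": {"rows": [{"turn": 0.13, "hand": 1}, {"turn": 0.262, "hand": 1}, {"turn": 0.262, "dz": 30, "hand": 1}, {"turn": 0.262, "dz": 60, "hand": 1}, {"turn": 0.262, "dz": 100, "hand": 1}, {"turn": 0.262, "dz": 120, "hand": 1}, {"turn": 0.262, "dz": 120, "hand": 1}, {"turn": 0.262, "dz": 120, "hand": 1}]}}

```text
$.rows[0]: bad value
```

```bash
python3 - <<'E'
from h import *
from bench import eyes
c=eyes.camera("wrist");cv2.imwrite("pics/w2.png",c["img"]);s=st();print(S(s["tcp_pos"]),s["contact_force"],s["joint_pos"],c["position"])
print(np.array(s["ee_rot"]),S(c["position"]))
for p in ([0,0,0],circ(0,12,0),circ(9,61),circ(9,5),circ(180,0,90),circ(90,0,90),circ(-90,0,90),[76,100,214],[76,-100,214]): print(proj(c,W(p)))
E
```

```text
[-46.5   11.25 303.2 ] [-0.43 -0.32 -0.07] [-14.72   0.8   79.1   -0.05 100.22 -55.86] [490.51  35.61 581.03]
[[-0.66  0.75 -0.  ]
 [ 0.75  0.66 -0.  ]
 [ 0.   -0.   -1.  ]] [ 27.83  11.21 445.53]
[267.99 122.12]
[268.14 126.69]
[261.42 105.42]
[261.3   83.66]
[267.09 166.34]
[208.61 122.41]
[327.3  122.28]
[141.17  38.14]
[408.99  38.64]
```

View pics/w2.png

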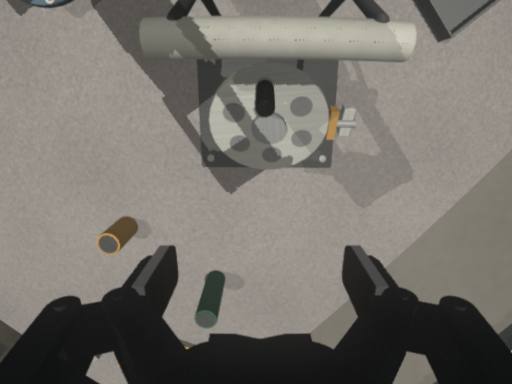

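Settled wrist view: boss (271,127), wheel edges at columns 209 and 328, handle end (265,104), all within 1–3 px of prediction. The handle stands at about 5°. The turn rows were refused because they need every key, so I'll resend them.

Call:
{"api": "apply_moves", "payload": {"rows": [{"dx": 0, "dy": 0, "dz": 0, "turn": 0.18, "hand": 1}, {"dx": 0, "dy": 0, "dz": 0, "turn": 0.36, "hand": 1}, {"dx": 0, "dy": 0, "dz": 0, "turn": 0.54, "hand": 1}, {"dx": 0, "dy": 0, "dz": 0, "turn": 0.72, "hand": 1}, {"dx": 0, "dy": 0, "dz": 0, "turn": 0.9, "hand": 1}, {"dx": 0, "dy": 0, "dz": 0, "turn": 1.08, "hand": 1}, {"dx": 0, "dy": 0, "dz": 0, "turn": 1.26, "hand": 1}, {"dx": 0, "dy": 0, "dz": 0, "turn": 1.44, "hand": 1}]}}

```text
time: 3.3
tcp_pos: [537.9, -16.1, 440.3]
ee_rot: [[0.662, 0.75, -0.0], [0.75, -0.662, 0.0], [0.0, -0.0, -1.0]]
contact_force: [-0.6, 0.4, 0.2]
finger_gap: 85.2
grip_force: 0.0
```

Call:
{"api": "apply_moves", "payload": {"rows": [{"dx": 0, "dy": 0, "dz": 0, "turn": 0.18, "hand": 1}, {"dx": 0, "dy": 0, "dz": 0, "turn": 0.36, "hand": 1}, {"dx": 0, "dy": 0, "dz": 0, "turn": 0.54, "hand": 1}, {"dx": 0, "dy": 0, "dz": 0, "turn": 0.72, "hand": 1}, {"dx": 0, "dy": 0, "dz": 0, "turn": 0.9, "hand": 1}, {"dx": 0, "dy": 0, "dz": 0, "turn": 1.08, "hand": 1}, {"dx": 0, "dy": 0, "dz": 0, "turn": 1.26, "hand": 1}, {"dx": 0, "dy": 0, "dz": 0, "turn": 1.44, "hand": 1}]}}

```text
time: 4.3
tcp_pos: [537.9, -16.1, 440.4]
ee_rot: [[0.83, -0.558, -0.0], [-0.558, -0.83, 0.0], [-0.0, -0.0, -1.0]]
contact_force: [-0.6, -0.6, 1.3]
finger_gap: 85.3
grip_force: 0.0
```

Call:
{"api": "apply_moves", "payload": {"rows": [{"dx": 0, "dy": 0, "dz": 0, "turn": 0.13, "hand": 1}, {"dx": 0, "dy": 0, "dz": 0, "turn": 0.262, "hand": 1}, {"dx": 0, "dy": 0, "dz": 40, "turn": 0.262, "hand": 1}, {"dx": 0, "dy": 0, "dz": 80, "turn": 0.262, "hand": 1}, {"dx": 0, "dy": 0, "dz": 120, "turn": 0.262, "hand": 1}, {"dx": 0, "dy": 0, "dz": 140, "turn": 0.262, "hand": 1}, {"dx": 0, "dy": 0, "dz": 150, "turn": 0.262, "hand": 1}, {"dx": 0, "dy": 0, "dz": 150, "turn": 0.262, "hand": 1}]}}

```text
time: 5.3
tcp_pos: [538.1, -16.6, 290.2]
ee_rot: [[0.661, -0.75, -0.001], [-0.75, -0.661, 0.0], [-0.001, 0.0, -1.0]]
contact_force: [-0.6, 0.1, 0.2]
finger_gap: 85.4
grip_force: 0.0
```

```bash
python3 - <<'E'
from h import *
s=st();print(S(s["tcp_pos"]),s["contact_force"],s["joint_pos"],St.T@np.array(s["ee_rot"]));print(circ(5,48))
E
```

```text
[-42.81   9.86 154.73] [-0.6   0.11  0.2 ] [-14.4    3.09  93.25   0.    83.69 124.22] [[-1. -0.  0.]
 [-0.  1.  0.]
 [-0.  0. -1.]]
[32.08  5.67 73.94]
```

Call:
{"api": "apply_moves", "payload": {"rows": [{"dx": 0, "dy": 0, "dz": 40, "turn": 0, "hand": 1}, {"dx": 0, "dy": -4, "dz": 80, "turn": 0, "hand": 1}, {"dx": 0, "dy": -4, "dz": 95, "turn": 0, "hand": 1}, {"dx": -15, "dy": -4, "dz": 95, "turn": 0, "hand": 1}, {"dx": -30, "dy": -4, "dz": 95, "turn": 0, "hand": 1}, {"dx": -45, "dy": -4, "dz": 95, "turn": 0, "hand": 1}, {"dx": -55, "dy": -4, "dz": 95, "turn": 0, "hand": 0.5}, {"dx": -55, "dy": -4, "dz": 95, "turn": 0, "hand": 0.5}]}}

```text
time: 6.3
tcp_pos: [504.8, 27.6, 195.9]
ee_rot: [[0.661, -0.75, 0.001], [-0.75, -0.661, -0.0], [0.001, -0.001, -1.0]]
contact_force: [0.3, -0.4, 0.6]
finger_gap: 51.4
grip_force: 0.0
```

```bash
python3 - <<'E'
from h import *
from bench import eyes
c=eyes.camera("wrist");d=eyes.camera("scene");s=st();print(S(s["tcp_pos"]),s["contact_force"],s["finger_gap"])
o=np.zeros((384,800,3),np.uint8);o[:,:512]=c["img"];o[:,512:]=cv2.resize(d["img"][80:272,190:334],(288,384));cv2.imwrite("pics/w3.png",o)
E
```

```text
[11.48  5.83 60.15] [ 0.38  0.03 -0.72] 42.93038792689211
```

View pics/w3.png

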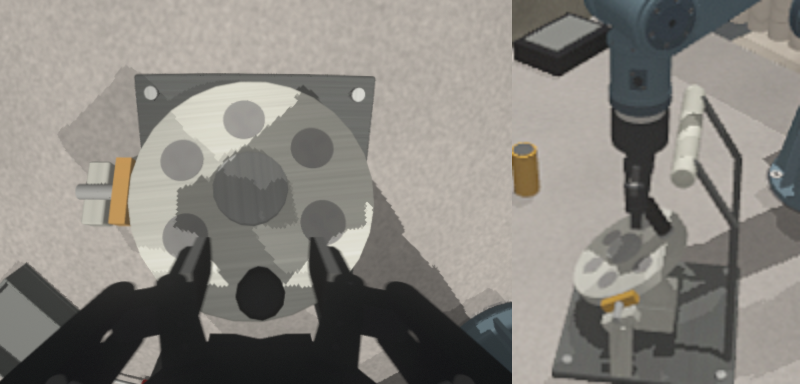

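The wrist view shows the handle end (260,293) midway between the fingers (210–312). The scene inset shows the gripper clear of the lamp. Now I'll push the handle out towards +sy.

Call:
{"api": "apply_moves", "payload": {"rows": [{"dx": 0, "dy": 5, "dz": 0, "turn": 0, "hand": 0.5}, {"dx": 0, "dy": 9, "dz": 1, "turn": 0, "hand": 0.5}, {"dx": 0, "dy": 13, "dz": 2, "turn": 0, "hand": 0.5}, {"dx": 0, "dy": 17, "dz": 3, "turn": 0, "hand": 0.5}, {"dx": 0, "dy": 21, "dz": 4, "turn": 0, "hand": 0.5}, {"dx": 0, "dy": 25, "dz": 5, "turn": 0, "hand": 0.5}, {"dx": 0, "dy": 28, "dz": 6, "turn": 0, "hand": 0.5}, {"dx": 0, "dy": 31, "dz": 7, "turn": 0, "hand": 0.5}]}}

```text
time: 7.4
tcp_pos: [481.7, 6.3, 188.2]
ee_rot: [[0.661, -0.751, 0.0], [-0.751, -0.661, -0.0], [0.0, -0.0, -1.0]]
contact_force: [-0.1, 0.3, 0.9]
finger_gap: 42.9
grip_force: 0.4
```

Call:
{"api": "apply_moves", "payload": {"rows": [{"dx": 0, "dy": 3, "dz": 1, "turn": 0, "hand": 0.5}, {"dx": 0, "dy": 6, "dz": 2, "turn": 0, "hand": 0.5}, {"dx": 0, "dy": 8, "dz": 3, "turn": 0, "hand": 0.5}, {"dx": 0, "dy": 11, "dz": 4, "turn": 0, "hand": 0.5}, {"dx": 0, "dy": 13, "dz": 5, "turn": 0, "hand": 0.5}, {"dx": 0, "dy": 15, "dz": 6, "turn": 0, "hand": 0.5}, {"dx": 0, "dy": 17, "dz": 7, "turn": 0, "hand": 0.5}, {"dx": 0, "dy": 19, "dz": 8, "turn": 0, "hand": 0.5}]}}

```text
time: 8.4
tcp_pos: [467.5, -6.2, 180.2]
ee_rot: [[0.661, -0.751, 0.0], [-0.751, -0.661, -0.0], [0.0, -0.0, -1.0]]
contact_force: [0.5, 0.1, 0.2]
finger_gap: 43.1
grip_force: 0.5
```

```bash
python3 - <<'E'
from h import *
from bench import eyes
c=eyes.camera("wrist");s=st();print(S(s["tcp_pos"]),St.T@s["contact_force"],s["finger_gap"])
cv2.imwrite("pics/w4.png",c["img"]);print(proj(c,W(circ(45,61))))
E
```

```text
[11.76 56.42 44.51] [ 0.25  1.49 -0.73] 42.781375895630084
[237.02 278.45]
```

View pics/w4.png

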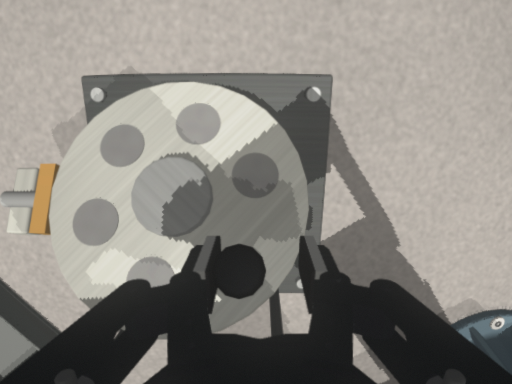

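The wrist view shows the handle end (242,271) between the fingers, and the wheel followed with no drag. The handle is now at about 48°, clear of the lamp, so I'll centre and grip.

Call:
{"api": "apply_moves", "payload": {"rows": [{"dx": -1, "dy": -4, "dz": 0, "turn": 0, "hand": 0.5}, {"dx": -2, "dy": -8, "dz": 0, "turn": 0, "hand": 0.4}, {"dx": -2, "dy": -8, "dz": 0, "turn": 0, "hand": 0.2}, {"dx": -2, "dy": -8, "dz": 0, "turn": 0, "hand": 0}, {"dx": -2, "dy": -8, "dz": 0, "turn": 0, "hand": 0}, {"dx": -2, "dy": -8, "dz": 0, "turn": 0, "hand": 0}, {"dx": -2, "dy": -8, "dz": 0, "turn": 0, "hand": 0}, {"dx": -2, "dy": -8, "dz": 0, "turn": 0, "hand": 0}], "grip_force": 30}}

```text
time: 9.45
tcp_pos: [472.5, 0.7, 180.2]
ee_rot: [[0.66, -0.751, 0.001], [-0.751, -0.66, 0.0], [0.0, -0.001, -1.0]]
contact_force: [4.5, 1.5, -4.4]
finger_gap: 23.0
grip_force: 29.8
```

```bash
cat >> h.py <<'E'
def arc(t0,t1,n=8):
    a=circ(t0,0);
    for t in np.linspace(t0,t1,n+1)[1:]: d=circ(t,0)-a;print("%.0f: %.1f %.1f %.1f"%(t,-d[0],d[1],-d[2]))
def rep():
    s=st();p=S(s["tcp_pos"]);f=St.T@np.array(s["contact_force"])
    g=p+[0,0,19];q=np.arctan2(g[1],g[0]*.866+g[2]*.5);t=np.array([-np.sin(q)*.866,np.cos(q),-np.sin(q)*.5])
    print("t",s["time"],"tcp",p,"th",np.degrees(q),"r",np.hypot(g[1],g[0]*.866+g[2]*.5),"h",-.5*g[0]+.866*g[2],"F",f,"tang",f@t,"rad",f@np.array([np.cos(q)*.866,np.sin(q),np.cos(q)*.5]),"ax",f@np.array([-.5,0,.866]),"gap",s["finger_gap"],s["grip_force"])
E
python3 - <<'E'
from h import *
rep();arc(46,70);arc(70,94)
E
```

```text
t 9.45 tcp [13.5  47.73 44.72] th 47.6249582290468 r 64.6134581372069 h 48.43271968624462 F [-1.84 -4.42 -4.39] tang -0.1813736981765374 rad -5.817193610257236 ax -2.887189766652247 gap 23.020242870667616 29.79892462491989
49: 2.2 2.3 1.3
52: 4.4 4.5 2.6
55: 6.8 6.5 3.9
58: 9.3 8.4 5.4
61: 11.8 10.1 6.8
64: 14.4 11.7 8.3
67: 17.1 13.1 9.9
70: 19.9 14.3 11.5
73: 2.8 1.1 1.6
76: 5.6 2.0 3.3
79: 8.5 2.7 4.9
82: 11.4 3.3 6.6
85: 14.3 3.7 8.3
88: 17.3 3.9 10.0
91: 20.2 3.9 11.7
94: 23.2 3.8 13.4
```

```bash
python3 - <<'E'
from h import *
for t in range(48,128,16): arc(t,t+16,4)
E
```

```text
52: 3.0 2.9 1.7
56: 6.2 5.6 3.6
60: 9.5 8.0 5.5
64: 13.0 10.1 7.5
68: 3.6 1.8 2.1
72: 7.3 3.4 4.2
76: 11.1 4.6 6.4
80: 14.9 5.6 8.6
84: 3.9 0.6 2.2
88: 7.8 0.9 4.5
92: 11.7 0.9 6.8
96: 15.7 0.6 9.0
100: 3.9 -0.6 2.2
104: 7.7 -1.6 4.5
108: 11.5 -2.8 6.6
112: 15.2 -4.4 8.8
116: 3.6 -1.8 2.1
120: 7.1 -4.0 4.1
124: 10.4 -6.4 6.0
128: 13.6 -9.0 7.8
```

Call:
{"api": "apply_moves", "payload": {"rows": [{"dx": 1.5, "dy": 1.5, "dz": 0.8, "turn": 0, "hand": 0}, {"dx": 3.0, "dy": 2.9, "dz": 1.7, "turn": 0, "hand": 0}, {"dx": 4.6, "dy": 4.3, "dz": 2.6, "turn": 0, "hand": 0}, {"dx": 6.2, "dy": 5.6, "dz": 3.6, "turn": 0, "hand": 0}, {"dx": 7.8, "dy": 6.8, "dz": 4.5, "turn": 0, "hand": 0}, {"dx": 9.5, "dy": 8.0, "dz": 5.5, "turn": 0, "hand": 0}, {"dx": 11.2, "dy": 9.1, "dz": 6.5, "turn": 0, "hand": 0}, {"dx": 13.0, "dy": 10.1, "dz": 7.5, "turn": 0, "hand": 0}]}}

```text
time: 10.45
tcp_pos: [473.5, -15.5, 172.8]
ee_rot: [[0.66, -0.751, 0.001], [-0.751, -0.66, 0.001], [-0.0, -0.001, -1.0]]
contact_force: [4.8, 4.2, -2.9]
finger_gap: 23.5
grip_force: 29.8
```

```bash
python3 -c "
from h import *
rep()"
```

```text
t 10.45 tcp [ 0.66 57.68 37.29] th 63.53117469219311 r 64.43222625735858 h 48.420937370133785 F [ 0.   -6.39 -2.86] tang -1.5709144089620375 rad -6.355900284970881 ax -2.480620831441907 gap 23.54715002050427 29.824063181877136
```

Call:
{"api": "apply_moves", "payload": {"rows": [{"dx": 1.8, "dy": 0.9, "dz": 1.0, "turn": 0, "hand": 0}, {"dx": 3.6, "dy": 1.8, "dz": 2.1, "turn": 0, "hand": 0}, {"dx": 5.4, "dy": 2.6, "dz": 3.1, "turn": 0, "hand": 0}, {"dx": 7.3, "dy": 3.4, "dz": 4.2, "turn": 0, "hand": 0}, {"dx": 9.2, "dy": 4.0, "dz": 5.3, "turn": 0, "hand": 0}, {"dx": 11.1, "dy": 4.6, "dz": 6.4, "turn": 0, "hand": 0}, {"dx": 13.0, "dy": 5.1, "dz": 7.5, "turn": 0, "hand": 0}, {"dx": 14.9, "dy": 5.6, "dz": 8.6, "turn": 0, "hand": 0}]}}

```text
time: 11.45
tcp_pos: [479.1, -30.2, 164.3]
ee_rot: [[0.661, -0.751, 0.0], [-0.751, -0.661, 0.001], [-0.001, -0.001, -1.0]]
contact_force: [3.4, 3.9, -1.6]
finger_gap: 23.1
grip_force: 29.9
```

```bash
python3 -c "
from h import *
rep()"
```

```text
t 11.45 tcp [-14.05  63.23  28.76] th 79.51021164923672 r 64.30396600251477 h 48.38258898470918 F [ 0.7  -5.14 -1.65] tang -0.7238418286487704 rad -5.096954542226003 ax -1.7791945307087818 gap 23.112196045574276 29.87764835357666
```

Call:
{"api": "apply_moves", "payload": {"rows": [{"dx": 1.9, "dy": 0.3, "dz": 1.1, "turn": 0, "hand": 0}, {"dx": 3.9, "dy": 0.6, "dz": 2.2, "turn": 0, "hand": 0}, {"dx": 5.8, "dy": 0.8, "dz": 3.4, "turn": 0, "hand": 0}, {"dx": 7.8, "dy": 0.9, "dz": 4.5, "turn": 0, "hand": 0}, {"dx": 9.8, "dy": 0.9, "dz": 5.6, "turn": 0, "hand": 0}, {"dx": 11.7, "dy": 0.9, "dz": 6.8, "turn": 0, "hand": 0}, {"dx": 13.7, "dy": 0.8, "dz": 7.9, "turn": 0, "hand": 0}, {"dx": 15.7, "dy": 0.6, "dz": 9.0, "turn": 0, "hand": 0}]}}

```text
time: 12.45
tcp_pos: [488.8, -42.4, 155.3]
ee_rot: [[0.661, -0.751, -0.0], [-0.751, -0.661, 0.001], [-0.001, -0.001, -1.0]]
contact_force: [3.0, 4.3, -0.4]
finger_gap: 23.5
grip_force: 30.0
```

```bash
python3 -c "
from h import *
rep()"
```

```text
t 12.45 tcp [-29.64  63.92  19.75] th 95.618065589815 r 64.23328301625016 h 48.377794151658044 F [ 1.24 -5.11 -0.45] tang -0.3493430681578899 rad -5.170236109438512 ax -1.0103615958069696 gap 23.521932033733293 29.962274730205536
```

Call:
{"api": "apply_moves", "payload": {"rows": [{"dx": 1.9, "dy": -0.3, "dz": 1.1, "turn": 0, "hand": 0}, {"dx": 3.9, "dy": -0.6, "dz": 2.2, "turn": 0, "hand": 0}, {"dx": 5.8, "dy": -1.1, "dz": 3.4, "turn": 0, "hand": 0}, {"dx": 7.7, "dy": -1.6, "dz": 4.5, "turn": 0, "hand": 0}, {"dx": 9.6, "dy": -2.2, "dz": 5.6, "turn": 0, "hand": 0}, {"dx": 11.5, "dy": -2.8, "dz": 6.6, "turn": 0, "hand": 0}, {"dx": 13.4, "dy": -3.6, "dz": 7.7, "turn": 0, "hand": 0}, {"dx": 15.2, "dy": -4.4, "dz": 8.8, "turn": 0, "hand": 0}]}}

```text
time: 13.45
tcp_pos: [502.1, -51.0, 146.5]
ee_rot: [[0.661, -0.751, -0.0], [-0.751, -0.661, 0.001], [-0.001, -0.0, -1.0]]
contact_force: [1.4, 4.6, 1.5]
finger_gap: 23.4
grip_force: 30.1
```

```bash
python3 -c "
from h import *
rep()"
```

```text
t 13.45 tcp [-44.9   59.64  10.96] th 111.84306591558705 r 64.25787730802043 h 48.393685214100685 F [ 2.54 -4.08  1.49] tang -1.210264061521073 rad -4.884463854262231 ax 0.021176175197915238 gap 23.381540147386094 30.097694993019104
```

Call:
{"api": "apply_moves", "payload": {"rows": [{"dx": 1.8, "dy": -0.9, "dz": 1.0, "turn": 0, "hand": 0}, {"dx": 3.6, "dy": -1.8, "dz": 2.1, "turn": 0, "hand": 0}, {"dx": 5.4, "dy": -2.9, "dz": 3.1, "turn": 0, "hand": 0}, {"dx": 7.1, "dy": -4.0, "dz": 4.1, "turn": 0, "hand": 0}, {"dx": 8.8, "dy": -5.2, "dz": 5.1, "turn": 0, "hand": 0}, {"dx": 10.4, "dy": -6.4, "dz": 6.0, "turn": 0, "hand": 0}, {"dx": 12.0, "dy": -7.7, "dz": 6.9, "turn": 0, "hand": 0}, {"dx": 13.6, "dy": -9.0, "dz": 7.8, "turn": 0, "hand": 0}]}}

```text
time: 14.45
tcp_pos: [517.8, -55.3, 138.6]
ee_rot: [[0.661, -0.751, -0.001], [-0.751, -0.661, 0.001], [-0.001, 0.0, -1.0]]
contact_force: [1.7, 4.6, 2.2]
finger_gap: 23.0
grip_force: 30.2
```

```bash
python3 -c "
from h import *
rep()
for t in range(128,176,16): arc(t,t+16)"
```

```text
t 14.45 tcp [-58.5   50.72   3.14] th 127.97607856544639 r 64.34830594002207 h 48.42098179731004 F [ 2.28 -4.32  2.17] tang 0.24666800559047225 rad -5.284223222234173 ax 0.7385744972802787 gap 23.029596394550353 30.209712088108063
130: 1.5 -1.4 0.9
132: 3.0 -2.9 1.7
134: 4.4 -4.5 2.6
136: 5.8 -6.1 3.4
138: 7.2 -7.7 4.1
140: 8.5 -9.4 4.9
142: 9.7 -11.2 5.6
144: 10.9 -13.0 6.3
146: 1.1 -1.9 0.7
148: 2.2 -3.8 1.3
150: 3.2 -5.7 1.9
152: 4.2 -7.7 2.4
154: 5.1 -9.7 2.9
156: 5.9 -11.8 3.4
158: 6.7 -13.9 3.8
160: 7.4 -16.0 4.2
162: 0.6 -2.1 0.4
164: 1.2 -4.3 0.7
166: 1.7 -6.5 1.0
168: 2.2 -8.7 1.2
170: 2.5 -10.9 1.5
172: 2.8 -13.2 1.6
174: 3.1 -15.4 1.8
176: 3.3 -17.7 1.9
```

Call:
{"api": "apply_moves", "payload": {"rows": [{"dx": 1.5, "dy": -1.4, "dz": 0.9, "turn": 0, "hand": 0}, {"dx": 3.0, "dy": -2.9, "dz": 1.7, "turn": 0, "hand": 0}, {"dx": 4.4, "dy": -4.5, "dz": 2.6, "turn": 0, "hand": 0}, {"dx": 5.8, "dy": -6.1, "dz": 3.4, "turn": 0, "hand": 0}, {"dx": 7.2, "dy": -7.7, "dz": 4.1, "turn": 0, "hand": 0}, {"dx": 8.5, "dy": -9.4, "dz": 4.9, "turn": 0, "hand": 0}, {"dx": 9.7, "dy": -11.2, "dz": 5.6, "turn": 0, "hand": 0}, {"dx": 10.9, "dy": -13.0, "dz": 6.3, "turn": 0, "hand": 0}]}}

```text
time: 15.45
tcp_pos: [534.8, -55.0, 132.4]
ee_rot: [[0.661, -0.751, -0.001], [-0.751, -0.661, 0.0], [-0.0, 0.0, -1.0]]
contact_force: [-0.0, 5.2, 3.8]
finger_gap: 23.3
grip_force: 30.3
```

```bash
python3 -c "
from h import *
rep()"
```

```text
t 15.45 tcp [-69.49  37.78  -3.15] th 144.12921719479576 r 64.47717577528778 h 48.47077179069102 F [ 3.9  -3.42  3.75] tang -0.3084061972841586 rad -6.260330962959495 ax 1.299029737856375 gap 23.3254991067179 30.30966192483902
```

Call:
{"api": "apply_moves", "payload": {"rows": [{"dx": 1.1, "dy": -1.9, "dz": 0.7, "turn": 0, "hand": 0}, {"dx": 2.2, "dy": -3.8, "dz": 1.3, "turn": 0, "hand": 0}, {"dx": 3.2, "dy": -5.7, "dz": 1.9, "turn": 0, "hand": 0}, {"dx": 4.2, "dy": -7.7, "dz": 2.4, "turn": 0, "hand": 0}, {"dx": 5.1, "dy": -9.7, "dz": 2.9, "turn": 0, "hand": 0}, {"dx": 5.9, "dy": -11.8, "dz": 3.4, "turn": 0, "hand": 0}, {"dx": 6.7, "dy": -13.9, "dz": 3.8, "turn": 0, "hand": 0}, {"dx": 7.4, "dy": -16.0, "dz": 4.2, "turn": 0, "hand": 0}]}}

```text
time: 16.45
tcp_pos: [551.8, -50.2, 128.1]
ee_rot: [[0.661, -0.751, -0.0], [-0.751, -0.661, -0.0], [-0.0, 0.0, -1.0]]
contact_force: [-2.7, 4.7, 5.4]
finger_gap: 23.1
grip_force: 30.4
```

```bash
python3 -c "
from h import *
rep()"
```

```text
t 16.45 tcp [-77.07  21.81  -7.39] th 160.30836219788648 r 64.7183112339083 h 48.58845242520121 F [ 5.26 -1.06  5.37] tang -1.4432271497657783 rad -7.17457868098364 ax 2.0198071244052254 gap 23.064857548319566 30.427384972572327
```

Call:
{"api": "apply_moves", "payload": {"rows": [{"dx": 0.6, "dy": -2.1, "dz": 0.4, "turn": 0, "hand": 0}, {"dx": 1.2, "dy": -4.3, "dz": 0.7, "turn": 0, "hand": 0}, {"dx": 1.7, "dy": -6.5, "dz": 1.0, "turn": 0, "hand": 0}, {"dx": 2.2, "dy": -8.7, "dz": 1.2, "turn": 0, "hand": 0}, {"dx": 2.5, "dy": -10.9, "dz": 1.5, "turn": 0, "hand": 0}, {"dx": 2.8, "dy": -13.2, "dz": 1.6, "turn": 0, "hand": 0}, {"dx": 3.1, "dy": -15.4, "dz": 1.8, "turn": 0, "hand": 0}, {"dx": 3.3, "dy": -17.7, "dz": 1.9, "turn": 0, "hand": 0}]}}

```text
time: 17.45
tcp_pos: [567.0, -41.2, 126.2]
ee_rot: [[0.661, -0.751, -0.001], [-0.751, -0.661, -0.001], [-0.0, 0.001, -1.0]]
contact_force: [-3.4, 3.6, 5.5]
finger_gap: 23.0
grip_force: 30.5
```

```bash
python3 -c "
from h import *
rep()
for t in range(176,240,16): arc(t,t+16)"
```

```text
t 17.45 tcp [-80.39   4.44  -9.29] th 176.07806768104524 r 64.91465548124442 h 48.60041266772413 F [4.96 0.22 5.5 ] tang -0.7039291787144976 rad -7.013937169669885 ax 2.2799509791363586 gap 23.043061019689688 30.48544406890869
178: 0.1 -2.3 0.1
180: 0.1 -4.5 0.1
182: 0.1 -6.8 0.1
184: -0.0 -9.1 -0.0
186: -0.2 -11.3 -0.1
188: -0.4 -13.6 -0.2
190: -0.7 -15.8 -0.4
192: -1.1 -18.0 -0.6
194: -0.4 -2.2 -0.3
196: -1.0 -4.4 -0.5
198: -1.5 -6.6 -0.9
200: -2.2 -8.7 -1.2
202: -2.9 -10.8 -1.7
204: -3.6 -12.9 -2.1
206: -4.5 -15.0 -2.6
208: -5.4 -17.0 -3.1
210: -1.0 -2.0 -0.5
212: -2.0 -3.9 -1.1
214: -3.0 -5.8 -1.8
216: -4.2 -7.7 -2.4
218: -5.3 -9.5 -3.1
220: -6.6 -11.3 -3.8
222: -7.9 -13.0 -4.5
224: -9.2 -14.6 -5.3
226: -1.4 -1.6 -0.8
228: -2.8 -3.2 -1.6
230: -4.3 -4.6 -2.5
232: -5.8 -6.1 -3.4
234: -7.4 -7.4 -4.3
236: -9.0 -8.7 -5.2
238: -10.7 -10.0 -6.2
240: -12.3 -11.1 -7.1
```

Call:
{"api": "apply_moves", "payload": {"rows": [{"dx": 0.1, "dy": -2.3, "dz": 0.1, "turn": 0, "hand": 0}, {"dx": 0.1, "dy": -4.5, "dz": 0.1, "turn": 0, "hand": 0}, {"dx": 0.1, "dy": -6.8, "dz": 0.1, "turn": 0, "hand": 0}, {"dx": 0, "dy": -9.1, "dz": 0, "turn": 0, "hand": 0}, {"dx": -0.2, "dy": -11.3, "dz": -0.1, "turn": 0, "hand": 0}, {"dx": -0.4, "dy": -13.6, "dz": -0.2, "turn": 0, "hand": 0}, {"dx": -0.7, "dy": -15.8, "dz": -0.4, "turn": 0, "hand": 0}, {"dx": -1.1, "dy": -18.0, "dz": -0.6, "turn": 0, "hand": 0}]}}

```text
time: 18.45
tcp_pos: [579.7, -29.0, 126.7]
ee_rot: [[0.661, -0.751, -0.001], [-0.751, -0.661, -0.001], [0.0, 0.002, -1.0]]
contact_force: [-4.0, 0.6, 5.7]
finger_gap: 23.4
grip_force: 30.5
```

```bash
python3 -c "
from h import *
rep()"
```

```text
t 18.45 tcp [-79.57 -13.11  -8.78] th -168.3887707085402 r 65.13016803303701 h 48.63384066378222 F [3.08 2.65 5.66] tang -1.4910715396288992 rad -5.920462948126672 ax 3.3660212982944318 gap 23.363816268063985 30.495280623435974
```

Call:
{"api": "apply_moves", "payload": {"rows": [{"dx": -0.4, "dy": -2.2, "dz": -0.3, "turn": 0, "hand": 0}, {"dx": -1.0, "dy": -4.4, "dz": -0.5, "turn": 0, "hand": 0}, {"dx": -1.5, "dy": -6.6, "dz": -0.9, "turn": 0, "hand": 0}, {"dx": -2.2, "dy": -8.7, "dz": -1.2, "turn": 0, "hand": 0}, {"dx": -2.9, "dy": -10.8, "dz": -1.7, "turn": 0, "hand": 0}, {"dx": -3.6, "dy": -12.9, "dz": -2.1, "turn": 0, "hand": 0}, {"dx": -4.5, "dy": -15.0, "dz": -2.6, "turn": 0, "hand": 0}, {"dx": -5.4, "dy": -17.0, "dz": -3.1, "turn": 0, "hand": 0}]}}

```text
time: 19.45
tcp_pos: [589.5, -13.1, 130.0]
ee_rot: [[0.661, -0.751, 0.001], [-0.751, -0.661, -0.0], [0.001, -0.0, -1.0]]
contact_force: [-0.4, -1.6, 2.9]
finger_gap: 23.2
grip_force: 30.4
```

```bash
python3 -c "
from h import *
rep()"
```

```text
t 19.45 tcp [-74.09 -31.07  -5.53] th -151.58409845558378 r 65.29153075652664 h 48.7043337676935 F [-0.97  1.34  2.87] tang -0.8926183515196863 rad -1.1591750599532786 ax 2.972682117036853 gap 23.240131698457713 30.40391117334366
```

Call:
{"api": "apply_moves", "payload": {"rows": [{"dx": -1.0, "dy": -2.0, "dz": -0.5, "turn": 0, "hand": 0}, {"dx": -2.0, "dy": -3.9, "dz": -1.1, "turn": 0, "hand": 0}, {"dx": -3.0, "dy": -5.8, "dz": -1.8, "turn": 0, "hand": 0}, {"dx": -4.2, "dy": -7.7, "dz": -2.4, "turn": 0, "hand": 0}, {"dx": -5.3, "dy": -9.5, "dz": -3.1, "turn": 0, "hand": 0}, {"dx": -6.6, "dy": -11.3, "dz": -3.8, "turn": 0, "hand": 0}, {"dx": -7.9, "dy": -13.0, "dz": -4.5, "turn": 0, "hand": 0}, {"dx": -9.2, "dy": -14.6, "dz": -5.3, "turn": 0, "hand": 0}]}}

```text
time: 20.45
tcp_pos: [594.3, 2.5, 135.0]
ee_rot: [[0.66, -0.751, 0.0], [-0.751, -0.66, -0.002], [0.002, 0.001, -1.0]]
contact_force: [3.0, -7.6, -1.6]
finger_gap: 22.7
grip_force: 30.1
```

```bash
python3 -c "
from h import *
rep()"
```

```text
t 20.45 tcp [-65.54 -44.9   -0.53] th -136.62857612668273 r 65.38176598380868 h 48.76617761645424 F [-7.72  2.74 -1.56] tang -7.115635909369592 rad 3.547509367664665 ax 2.5072995951099197 gap 22.748786732284618 30.13475775718689
```

```bash
python3 - <<'E'
from h import *
for t in range(224,264,5): arc(t,t+5,2)
E
```

```text
226: -1.7 -2.0 -1.0
229: -3.6 -3.9 -2.1
232: -1.9 -1.8 -1.1
234: -3.8 -3.5 -2.2
236: -2.0 -1.6 -1.2
239: -4.1 -3.1 -2.4
242: -2.1 -1.4 -1.2
244: -4.3 -2.7 -2.5
246: -2.2 -1.2 -1.3
249: -4.5 -2.3 -2.6
252: -2.3 -1.0 -1.3
254: -4.7 -1.8 -2.7
256: -2.4 -0.7 -1.4
259: -4.8 -1.3 -2.8
262: -2.4 -0.5 -1.4
264: -4.9 -0.8 -2.8
```

Call:
{"api": "apply_moves", "payload": {"rows": [{"dx": -0.4, "dy": -0.5, "dz": -0.3, "turn": 0, "hand": 0}, {"dx": -0.9, "dy": -1.0, "dz": -0.5, "turn": 0, "hand": 0}, {"dx": -1.3, "dy": -1.5, "dz": -0.8, "turn": 0, "hand": 0}, {"dx": -1.8, "dy": -2.0, "dz": -1.0, "turn": 0, "hand": 0}, {"dx": -2.2, "dy": -2.5, "dz": -1.3, "turn": 0, "hand": 0}, {"dx": -2.7, "dy": -3.0, "dz": -1.6, "turn": 0, "hand": 0}, {"dx": -3.1, "dy": -3.4, "dz": -1.8, "turn": 0, "hand": 0}, {"dx": -3.6, "dy": -3.9, "dz": -2.1, "turn": 0, "hand": 0}]}}

```text
time: 21.45
tcp_pos: [594.9, 7.1, 136.8]
ee_rot: [[0.66, -0.751, 0.0], [-0.751, -0.66, -0.003], [0.002, 0.001, -1.0]]
contact_force: [3.8, -9.8, -3.3]
finger_gap: 23.1
grip_force: 30.0
```

```bash
python3 -c "
from h import *
rep()"
```

```text
t 21.45 tcp [-62.5  -48.44   1.31] th -132.2301507645395 r 65.42086592633936 h 48.83321996608284 F [-9.91  3.58 -3.32] tang -9.992983388713707 rad 4.229048203901688 ax 2.0778317480655253 gap 23.05813814231821 29.97563660144806
```

Call:
{"api": "apply_moves", "payload": {"rows": [{"dx": -0.5, "dy": -0.5, "dz": -0.3, "turn": 0, "hand": 0}, {"dx": -0.9, "dy": -0.9, "dz": -0.5, "turn": 0, "hand": 0}, {"dx": -1.4, "dy": -1.4, "dz": -0.8, "turn": 0, "hand": 0}, {"dx": -1.9, "dy": -1.8, "dz": -1.1, "turn": 0, "hand": 0}, {"dx": -2.4, "dy": -2.2, "dz": -1.4, "turn": 0, "hand": 0}, {"dx": -2.8, "dy": -2.7, "dz": -1.7, "turn": 0, "hand": 0}, {"dx": -3.3, "dy": -3.1, "dz": -1.9, "turn": 0, "hand": 0}, {"dx": -3.8, "dy": -3.5, "dz": -2.2, "turn": 0, "hand": 0}]}}

```text
time: 22.45
tcp_pos: [595.2, 12.2, 138.9]
ee_rot: [[0.66, -0.751, 0.001], [-0.751, -0.66, -0.003], [0.003, 0.001, -1.0]]
contact_force: [4.4, -10.0, -3.3]
finger_gap: 23.2
grip_force: 29.9
```

```bash
python3 -c "
from h import *
rep()"
```

```text
t 22.45 tcp [-58.85 -52.04   3.44] th -127.37135940293149 r 65.48246587298617 h 48.860432201512985 F [-10.4    3.29  -3.3 ] tang -10.463410082415074 rad 3.8507091968380855 ax 2.342954097957268 gap 23.243884461425584 29.89889681339264
```

Call:
{"api": "apply_moves", "payload": {"rows": [{"dx": -0.5, "dy": -0.4, "dz": -0.3, "turn": 0, "hand": 0}, {"dx": -1.0, "dy": -0.8, "dz": -0.6, "turn": 0, "hand": 0}, {"dx": -1.5, "dy": -1.2, "dz": -0.9, "turn": 0, "hand": 0}, {"dx": -2.0, "dy": -1.6, "dz": -1.2, "turn": 0, "hand": 0}, {"dx": -2.6, "dy": -2.0, "dz": -1.5, "turn": 0, "hand": 0}, {"dx": -3.1, "dy": -2.4, "dz": -1.8, "turn": 0, "hand": 0}, {"dx": -3.6, "dy": -2.8, "dz": -2.1, "turn": 0, "hand": 0}, {"dx": -4.1, "dy": -3.1, "dz": -2.4, "turn": 0, "hand": 0}]}}

```text
time: 23.45
tcp_pos: [595.0, 17.7, 141.4]
ee_rot: [[0.66, -0.751, 0.001], [-0.751, -0.66, -0.002], [0.002, 0.0, -1.0]]
contact_force: [5.8, -7.8, -3.9]
finger_gap: 23.0
grip_force: 29.9
```

```bash
python3 -c "
from h import *
rep()"
```

```text
t 23.45 tcp [-54.58 -55.52   5.9 ] th -122.09277093064648 r 65.53334599171359 h 48.84964664583974 F [-9.67  0.82 -3.92] tang -9.192231053855117 rad 4.7946689775522895 ax 1.43553746352442 gap 22.975320181013984 29.917121529579163
```

Call:
{"api": "apply_moves", "payload": {"rows": [{"dx": -0.5, "dy": -0.4, "dz": -0.3, "turn": 0, "hand": 0}, {"dx": -1.0, "dy": -0.7, "dz": -0.6, "turn": 0, "hand": 0}, {"dx": -1.6, "dy": -1.1, "dz": -0.9, "turn": 0, "hand": 0}, {"dx": -2.1, "dy": -1.4, "dz": -1.2, "turn": 0, "hand": 0}, {"dx": -2.7, "dy": -1.7, "dz": -1.6, "turn": 0, "hand": 0}, {"dx": -3.2, "dy": -2.1, "dz": -1.9, "turn": 0, "hand": 0}, {"dx": -3.8, "dy": -2.4, "dz": -2.2, "turn": 0, "hand": 0}, {"dx": -4.3, "dy": -2.7, "dz": -2.5, "turn": 0, "hand": 0}]}}

```text
time: 24.45
tcp_pos: [594.3, 23.4, 144.1]
ee_rot: [[0.66, -0.751, 0.002], [-0.751, -0.66, -0.001], [0.002, -0.0, -1.0]]
contact_force: [5.0, -5.4, -1.9]
finger_gap: 23.4
grip_force: 30.0
```

```bash
python3 -c "
from h import *
rep()"
```

```text
t 24.45 tcp [-49.82 -58.69   8.64] th -116.54417504847432 r 65.61005088270491 h 48.847025840430504 F [-7.39 -0.17 -1.94] tang -6.514873338125287 rad 3.4448891686073364 ax 2.016147295886763 gap 23.35681064542897 29.976928532123566
```

Call:
{"api": "apply_moves", "payload": {"rows": [{"dx": -0.5, "dy": -0.3, "dz": -0.3, "turn": 0, "hand": 0}, {"dx": -1.1, "dy": -0.6, "dz": -0.6, "turn": 0, "hand": 0}, {"dx": -1.6, "dy": -0.9, "dz": -1.0, "turn": 0, "hand": 0}, {"dx": -2.2, "dy": -1.2, "dz": -1.3, "turn": 0, "hand": 0}, {"dx": -2.8, "dy": -1.5, "dz": -1.6, "turn": 0, "hand": 0}, {"dx": -3.4, "dy": -1.8, "dz": -2.0, "turn": 0, "hand": 0}, {"dx": -3.9, "dy": -2.0, "dz": -2.3, "turn": 0, "hand": 0}, {"dx": -4.5, "dy": -2.3, "dz": -2.6, "turn": 0, "hand": 0}]}}

```text
time: 25.45
tcp_pos: [592.9, 29.1, 147.2]
ee_rot: [[0.66, -0.751, 0.001], [-0.751, -0.66, 0.0], [0.001, -0.001, -1.0]]
contact_force: [4.1, -1.6, 0.9]
finger_gap: 22.9
grip_force: 30.2
```

```bash
python3 -c "
from h import *
rep()"
```

```text
t 25.45 tcp [-44.61 -61.4   11.66] th -110.78309417191254 r 65.67322048560571 h 48.85272514076887 F [-3.91 -2.08  0.85] tang -2.027229141417547 rad 2.9963825487971434 ax 2.6950971338210477 gap 22.855324195184572 30.22798776626587
```

Call:
{"api": "apply_moves", "payload": {"rows": [{"dx": -0.6, "dy": -0.3, "dz": -0.3, "turn": 0, "hand": 0}, {"dx": -1.2, "dy": -0.5, "dz": -0.7, "turn": 0, "hand": 0}, {"dx": -1.7, "dy": -0.7, "dz": -1.0, "turn": 0, "hand": 0}, {"dx": -2.3, "dy": -1.0, "dz": -1.3, "turn": 0, "hand": 0}, {"dx": -2.9, "dy": -1.2, "dz": -1.7, "turn": 0, "hand": 0}, {"dx": -3.5, "dy": -1.4, "dz": -2.0, "turn": 0, "hand": 0}, {"dx": -4.1, "dy": -1.6, "dz": -2.4, "turn": 0, "hand": 0}, {"dx": -4.7, "dy": -1.8, "dz": -2.7, "turn": 0, "hand": 0}]}}

```text
time: 26.45
tcp_pos: [591.0, 34.1, 150.1]
ee_rot: [[0.661, -0.751, 0.001], [-0.751, -0.661, 0.0], [0.0, -0.001, -1.0]]
contact_force: [4.5, -0.3, 1.5]
finger_gap: 22.8
grip_force: 30.3
```

```bash
python3 -c "
from h import *
rep()"
```

```text
t 26.45 tcp [-39.62 -63.33  14.55] th -105.47931544318583 r 65.70988651977952 h 48.86607111179944 F [-3.19 -3.14  1.49] tang -1.1100853512436544 rad 3.5631124613428704 ax 2.8861081570599634 gap 22.84338072458054 30.316806435585022
```

Call:
{"api": "apply_moves", "payload": {"rows": [{"dx": -1.2, "dy": -0.4, "dz": -0.7, "turn": 0, "hand": 0}, {"dx": -2.4, "dy": -0.8, "dz": -1.4, "turn": 0, "hand": 0}, {"dx": -3.6, "dy": -1.1, "dz": -2.1, "turn": 0, "hand": 0}, {"dx": -4.8, "dy": -1.3, "dz": -2.8, "turn": 0, "hand": 0}, {"dx": -6.0, "dy": -1.6, "dz": -3.5, "turn": 0, "hand": 0}, {"dx": -7.3, "dy": -1.8, "dz": -4.2, "turn": 0, "hand": 0}, {"dx": -8.5, "dy": -2.0, "dz": -4.9, "turn": 0, "hand": 0}, {"dx": -9.7, "dy": -2.1, "dz": -5.6, "turn": 0, "hand": 0}]}}

```text
time: 27.45
tcp_pos: [586.2, 42.9, 155.7]
ee_rot: [[0.661, -0.751, 0.001], [-0.751, -0.661, 0.001], [0.0, -0.001, -1.0]]
contact_force: [6.2, 0.2, 2.3]
finger_gap: 23.2
grip_force: 30.3
```

```bash
python3 -c "
from h import *
rep()
print('back');arc(264,252,2);arc(252,247,2);arc(247,242,2);arc(242,237,2);arc(237,222,4);arc(222,217,2);arc(217,212,2)"
```

```text
t 27.45 tcp [-29.79 -65.48  20.21] th -95.40689805565441 r 65.77340909804265 h 48.85094293029154 F [-3.98 -4.81  2.28] tang -1.8417000023266743 rad 5.004322383259763 ax 3.961404220789315 gap 23.19031817422931 30.34656822681427
back
258: 5.8 1.1 3.4
252: 11.5 2.8 6.6
250: 2.3 0.9 1.3
247: 4.6 2.0 2.7
244: 2.2 1.2 1.3
242: 4.4 2.4 2.6
240: 2.1 1.4 1.2
237: 4.2 2.9 2.4
233: 3.0 2.4 1.7
230: 5.9 5.1 3.4
226: 8.6 8.0 5.0
222: 11.2 11.0 6.5
220: 1.6 2.1 0.9
217: 3.1 4.4 1.8
214: 1.4 2.3 0.8
212: 2.8 4.7 1.6
```

Call:
{"api": "apply_moves", "payload": {"rows": [{"dx": 1.5, "dy": 0.2, "dz": 0.9, "turn": 0, "hand": 0}, {"dx": 2.9, "dy": 0.5, "dz": 1.7, "turn": 0, "hand": 0}, {"dx": 4.4, "dy": 0.8, "dz": 2.5, "turn": 0, "hand": 0}, {"dx": 5.8, "dy": 1.1, "dz": 3.4, "turn": 0, "hand": 0}, {"dx": 7.3, "dy": 1.5, "dz": 4.2, "turn": 0, "hand": 0}, {"dx": 8.7, "dy": 1.9, "dz": 5.0, "turn": 0, "hand": 0}, {"dx": 10.1, "dy": 2.3, "dz": 5.8, "turn": 0, "hand": 0}, {"dx": 11.5, "dy": 2.8, "dz": 6.6, "turn": 0, "hand": 0}]}}

```text
time: 28.45
tcp_pos: [591.8, 32.2, 148.9]
ee_rot: [[0.661, -0.751, 0.001], [-0.751, -0.661, 0.001], [0.0, -0.001, -1.0]]
contact_force: [5.7, 1.4, 2.3]
finger_gap: 23.2
grip_force: 30.5
```

```bash
python3 -c "
from h import *
rep()"
```

```text
t 28.45 tcp [-41.58 -62.63  13.42] th -107.54467122762154 r 65.68667324940151 h 48.86872995281061 F [-2.75 -5.23  2.27] tang 0.3879741872502194 rad 5.360515426998377 ax 3.3363199943736954 gap 23.24347142632591 30.53197681903839
```

Call:
{"api": "apply_moves", "payload": {"rows": [{"dx": 0.6, "dy": 0.2, "dz": 0.3, "turn": 0, "hand": 0}, {"dx": 1.2, "dy": 0.5, "dz": 0.7, "turn": 0, "hand": 0}, {"dx": 1.8, "dy": 0.7, "dz": 1.0, "turn": 0, "hand": 0}, {"dx": 2.3, "dy": 0.9, "dz": 1.3, "turn": 0, "hand": 0}, {"dx": 2.9, "dy": 1.2, "dz": 1.7, "turn": 0, "hand": 0}, {"dx": 3.5, "dy": 1.5, "dz": 2.0, "turn": 0, "hand": 0}, {"dx": 4.1, "dy": 1.7, "dz": 2.4, "turn": 0, "hand": 0}, {"dx": 4.6, "dy": 2.0, "dz": 2.7, "turn": 0, "hand": 0}]}}

```text
time: 29.45
tcp_pos: [593.2, 27.9, 146.5]
ee_rot: [[0.661, -0.751, 0.001], [-0.751, -0.661, 0.001], [-0.0, -0.002, -1.0]]
contact_force: [4.7, 3.6, 4.1]
finger_gap: 23.1
grip_force: 30.6
```

```bash
python3 -c "
from h import *
rep()"
```

```text
t 29.45 tcp [-45.71 -60.86  10.96] th -112.01257752430263 r 65.64174376355076 h 48.7989087416787 F [-0.4  -5.87  4.14] tang 3.7961918670818418 rad 4.799978179897096 ax 3.7824144522434544 gap 23.058276718637863 30.617220997810364
```

Call:
{"api": "apply_moves", "payload": {"rows": [{"dx": 0.6, "dy": 0.3, "dz": 0.3, "turn": 0, "hand": 0}, {"dx": 1.1, "dy": 0.6, "dz": 0.7, "turn": 0, "hand": 0}, {"dx": 1.7, "dy": 0.9, "dz": 1.0, "turn": 0, "hand": 0}, {"dx": 2.2, "dy": 1.2, "dz": 1.3, "turn": 0, "hand": 0}, {"dx": 2.8, "dy": 1.5, "dz": 1.6, "turn": 0, "hand": 0}, {"dx": 3.3, "dy": 1.8, "dz": 2.0, "turn": 0, "hand": 0}, {"dx": 3.9, "dy": 2.1, "dz": 2.3, "turn": 0, "hand": 0}, {"dx": 4.4, "dy": 2.4, "dz": 2.6, "turn": 0, "hand": 0}]}}

```text
time: 30.45
tcp_pos: [594.2, 23.6, 144.2]
ee_rot: [[0.661, -0.751, 0.001], [-0.751, -0.661, 0.002], [-0.001, -0.002, -1.0]]
contact_force: [3.9, 5.1, 7.0]
finger_gap: 23.0
grip_force: 30.8
```

```bash
python3 -c "
from h import *
rep()"
```

```text
t 30.45 tcp [-49.65 -58.8    8.69] th -116.37299520756798 r 65.63098649051642 h 48.804053928408905 F [ 1.24 -6.29  7.  ] tang 6.892212871341222 rad 3.597948773201508 ax 5.445575283963174 gap 23.002312577932678 30.838007032871246
```

Call:
{"api": "apply_moves", "payload": {"rows": [{"dx": 0.5, "dy": 0.3, "dz": 0.3, "turn": 0, "hand": 0}, {"dx": 1.0, "dy": 0.7, "dz": 0.6, "turn": 0, "hand": 0}, {"dx": 1.6, "dy": 1.0, "dz": 0.9, "turn": 0, "hand": 0}, {"dx": 2.1, "dy": 1.4, "dz": 1.2, "turn": 0, "hand": 0}, {"dx": 2.6, "dy": 1.8, "dz": 1.5, "turn": 0, "hand": 0}, {"dx": 3.2, "dy": 2.1, "dz": 1.8, "turn": 0, "hand": 0}, {"dx": 3.7, "dy": 2.5, "dz": 2.1, "turn": 0, "hand": 0}, {"dx": 4.2, "dy": 2.9, "dz": 2.4, "turn": 0, "hand": 0}]}}

```text
time: 31.45
tcp_pos: [594.9, 19.0, 141.9]
ee_rot: [[0.661, -0.75, 0.001], [-0.75, -0.661, 0.003], [-0.001, -0.003, -1.0]]
contact_force: [3.3, 7.2, 7.9]
finger_gap: 23.5
grip_force: 31.0
```

```bash
python3 -c "
from h import *
rep();arc(237,232,1);arc(232,227,1);arc(227,222,1)"
```

```text
t 31.45 tcp [-53.56 -56.27   6.41] th -120.89998617356125 r 65.57845528394077 h 48.783251935872066 F [ 3.24 -7.22  7.9 ] tang 9.502634405847184 rad 2.7247452411109134 ax 5.222086107397756 gap 23.50894431856265 30.95243901014328
232: 4.0 3.3 2.3
227: 3.7 3.7 2.2
222: 3.4 4.0 2.0
```

Call:
{"api": "apply_moves", "payload": {"rows": [{"dx": 0.5, "dy": 0.4, "dz": 0.3, "turn": 0, "hand": 0}, {"dx": 1.0, "dy": 0.8, "dz": 0.6, "turn": 0, "hand": 0}, {"dx": 1.5, "dy": 1.2, "dz": 0.9, "turn": 0, "hand": 0}, {"dx": 2.0, "dy": 1.6, "dz": 1.2, "turn": 0, "hand": 0}, {"dx": 2.5, "dy": 2.0, "dz": 1.5, "turn": 0, "hand": 0}, {"dx": 3.0, "dy": 2.5, "dz": 1.7, "turn": 0, "hand": 0}, {"dx": 3.5, "dy": 2.9, "dz": 2.0, "turn": 0, "hand": 0}, {"dx": 4.0, "dy": 3.3, "dz": 2.3, "turn": 0, "hand": 0}]}}

```text
time: 32.45
tcp_pos: [595.2, 13.9, 139.6]
ee_rot: [[0.661, -0.75, 0.002], [-0.75, -0.661, 0.003], [-0.001, -0.003, -1.0]]
contact_force: [4.5, 7.0, 8.0]
finger_gap: 23.3
grip_force: 30.9
```

```bash
python3 -c "
from h import *
rep()"
```

```text
t 32.45 tcp [-57.62 -53.13   4.1 ] th -125.81883417555316 r 65.52524075806376 h 48.81518294173418 F [ 2.28 -8.    8.03] tang 9.533201535821101 rad 2.9798465839763315 ax 5.815696168648262 gap 23.300705969354507 30.93811422586441
```

Call:
{"api": "apply_moves", "payload": {"rows": [{"dx": 0.5, "dy": 0.5, "dz": 0.3, "turn": 0, "hand": 0}, {"dx": 0.9, "dy": 0.9, "dz": 0.5, "turn": 0, "hand": 0}, {"dx": 1.4, "dy": 1.4, "dz": 0.8, "turn": 0, "hand": 0}, {"dx": 1.9, "dy": 1.8, "dz": 1.1, "turn": 0, "hand": 0}, {"dx": 2.3, "dy": 2.3, "dz": 1.4, "turn": 0, "hand": 0}, {"dx": 2.8, "dy": 2.8, "dz": 1.6, "turn": 0, "hand": 0}, {"dx": 3.2, "dy": 3.2, "dz": 1.9, "turn": 0, "hand": 0}, {"dx": 3.7, "dy": 3.7, "dz": 2.2, "turn": 0, "hand": 0}]}}

```text
time: 33.45
tcp_pos: [595.1, 8.3, 137.2]
ee_rot: [[0.661, -0.751, 0.002], [-0.751, -0.661, 0.002], [-0.001, -0.003, -1.0]]
contact_force: [5.1, 6.0, 5.7]
finger_gap: 23.3
grip_force: 30.8
```

```bash
python3 -c "
from h import *
rep()"
```

```text
t 33.45 tcp [-61.67 -49.32   1.73] th -131.1096585915598 r 65.46284933115297 h 48.784537316412994 F [ 1.15 -7.75  5.67] tang 7.97813231418604 rad 3.319605277846943 ax 4.340399883902952 gap 23.313675520128207 30.808897018432617
```

Call:
{"api": "apply_moves", "payload": {"rows": [{"dx": 0.4, "dy": 0.5, "dz": 0.2, "turn": 0, "hand": 0}, {"dx": 0.8, "dy": 1.0, "dz": 0.5, "turn": 0, "hand": 0}, {"dx": 1.3, "dy": 1.5, "dz": 0.7, "turn": 0, "hand": 0}, {"dx": 1.7, "dy": 2.0, "dz": 1.0, "turn": 0, "hand": 0}, {"dx": 2.1, "dy": 2.5, "dz": 1.2, "turn": 0, "hand": 0}, {"dx": 2.6, "dy": 3.0, "dz": 1.5, "turn": 0, "hand": 0}, {"dx": 3.0, "dy": 3.5, "dz": 1.8, "turn": 0, "hand": 0}, {"dx": 3.4, "dy": 4.0, "dz": 2.0, "turn": 0, "hand": 0}]}}

```text
time: 34.45
tcp_pos: [594.2, 2.4, 134.9]
ee_rot: [[0.661, -0.751, 0.002], [-0.751, -0.661, 0.001], [0.0, -0.002, -1.0]]
contact_force: [5.9, 2.9, 2.5]
finger_gap: 23.3
grip_force: 30.7
```

```bash
python3 -c "
from h import *
rep()"
```

```text
t 34.45 tcp [-65.59 -44.81  -0.58] th -136.72483258085657 r 65.36386524335087 h 48.74241032480286 F [-1.7  -6.39  2.51] tang 4.504206980355204 rad 4.53687957021221 ax 3.0246140189105986 gap 23.344113374112148 30.655393302440643
```

Call:
{"api": "apply_moves", "payload": {"rows": [{"dx": 0.4, "dy": 0.5, "dz": 0.2, "turn": 0, "hand": 0}, {"dx": 0.8, "dy": 1.1, "dz": 0.5, "turn": 0, "hand": 0}, {"dx": 1.2, "dy": 1.6, "dz": 0.7, "turn": 0, "hand": 0}, {"dx": 1.6, "dy": 2.1, "dz": 0.9, "turn": 0, "hand": 0}, {"dx": 2.0, "dy": 2.7, "dz": 1.1, "turn": 0, "hand": 0}, {"dx": 2.4, "dy": 3.3, "dz": 1.4, "turn": 0, "hand": 0}, {"dx": 2.7, "dy": 3.8, "dz": 1.6, "turn": 0, "hand": 0}, {"dx": 3.1, "dy": 4.4, "dz": 1.8, "turn": 0, "hand": 0}]}}

```text
time: 35.45
tcp_pos: [592.8, -3.9, 132.8]
ee_rot: [[0.66, -0.751, 0.001], [-0.751, -0.66, -0.0], [0.001, -0.001, -1.0]]
contact_force: [6.0, -0.5, 1.2]
finger_gap: 23.2
grip_force: 30.4
```

```bash
python3 -c "
from h import *
rep()"
```

```text
t 35.45 tcp [-69.34 -39.57  -2.72] th -142.68183021194127 r 65.26885358047706 h 48.76495724976493 F [-4.3  -4.16  1.16] tang 1.403775941266491 rad 5.0175589757916 ax 3.1527878437865047 gap 23.222152356857347 30.409824550151825
```

Call:
{"api": "apply_moves", "payload": {"rows": [{"dx": 0.4, "dy": 0.6, "dz": 0.2, "turn": 0, "hand": 0}, {"dx": 0.7, "dy": 1.1, "dz": 0.4, "turn": 0, "hand": 0}, {"dx": 1.1, "dy": 1.7, "dz": 0.6, "turn": 0, "hand": 0}, {"dx": 1.4, "dy": 2.3, "dz": 0.8, "turn": 0, "hand": 0}, {"dx": 1.8, "dy": 2.9, "dz": 1.0, "turn": 0, "hand": 0}, {"dx": 2.1, "dy": 3.5, "dz": 1.2, "turn": 0, "hand": 0}, {"dx": 2.5, "dy": 4.1, "dz": 1.4, "turn": 0, "hand": 0}, {"dx": 2.8, "dy": 4.7, "dz": 1.6, "turn": 0, "hand": 0}]}}

```text
time: 36.45
tcp_pos: [591.0, -9.3, 131.1]
ee_rot: [[0.66, -0.751, 0.001], [-0.751, -0.66, -0.001], [0.001, -0.0, -1.0]]
contact_force: [5.0, -1.9, -0.0]
finger_gap: 23.0
grip_force: 30.4
```

```bash
python3 -c "
from h import *
rep()"
```

```text
t 36.45 tcp [-72.24 -34.61  -4.42] th -147.94343987672914 r 65.21007186910806 h 48.74779974518686 F [-4.72 -2.57 -0.02] tang -0.0029116183250827913 rad 4.838130815106765 ax 2.340249364765227 gap 23.009048212581725 30.364629328250885
```

```bash
python3 - <<'E'
import numpy as np
from scipy.optimize import curve_fit
F=np.array([(208.4,.9),(223.4,7.1),(227.8,10),(232.6,10.5),(237.9,9.2),(243.5,6.5),(249.2,2.0),(254.5,1.1),(264.6,1.8)])
R=np.array([(252.5,.0),(248,3.8),(243.6,6.9),(239.1,9.5),(234.2,9.5),(228.9,8.0),(223.3,4.5),(217.3,1.4),(212,0)])
m=lambda x,c,a,b:b+a*np.where(abs(x-c)<17.5,np.cos(np.pi*(x-c)/35)**2,0)
for d in(F,R):
    p,cv=curve_fit(m,d[:,0],d[:,1],[233,9,1]);print(p,cv.diagonal()**.5,(m(d[:,0],*p)-d[:,1]).round(1))
from h import *
arc(212,235)
E
```

```text
[232.74968082   9.62147515   1.82550119] [0.65046117 0.8632159  0.46430858] [ 0.9 -1.  -0.3  0.9  0.3 -1.6 -0.1  0.7  0. ]
[235.41309653   9.38095068   1.16689696] [0.66790432 0.93914073 0.50974357] [ 1.2 -0.9 -0.6  0.1  0.9 -0.3 -1.3 -0.2  1.2]
215: -1.6 -2.7 -0.9
218: -3.2 -5.3 -1.9
221: -5.0 -7.9 -2.9
224: -6.9 -10.3 -4.0
226: -8.9 -12.6 -5.1
229: -11.0 -14.8 -6.3
232: -13.2 -16.9 -7.6
235: -15.5 -18.8 -8.9
```

Call:
{"api": "apply_moves", "payload": {"rows": [{"dx": -1.6, "dy": -2.7, "dz": -0.9, "turn": 0, "hand": 0}, {"dx": -3.2, "dy": -5.3, "dz": -1.9, "turn": 0, "hand": 0}, {"dx": -5.0, "dy": -7.9, "dz": -2.9, "turn": 0, "hand": 0}, {"dx": -6.9, "dy": -10.3, "dz": -4.0, "turn": 0, "hand": 0}, {"dx": -8.9, "dy": -12.6, "dz": -5.1, "turn": 0, "hand": 0}, {"dx": -11.0, "dy": -14.8, "dz": -6.3, "turn": 0, "hand": 0}, {"dx": -11.7, "dy": -15.5, "dz": -6.8, "turn": 0, "hand": 0}, {"dx": -12.4, "dy": -16.2, "dz": -7.2, "turn": 0, "hand": 0}]}}

```text
time: 37.45
tcp_pos: [595.0, 8.7, 137.5]
ee_rot: [[0.66, -0.751, 0.001], [-0.751, -0.66, -0.004], [0.003, 0.002, -1.0]]
contact_force: [8.1, -10.2, -5.3]
finger_gap: 23.1
grip_force: 29.7
```

```bash
python3 -c "
from h import *
rep();arc(231,234,3)"
```

```text
t 37.45 tcp [-61.38 -49.52   1.97] th -130.7512785681199 r 65.36563680182147 h 48.850328551406 F [-13.01   0.68  -5.29] tang -10.98437158683181 rad 8.569774973650937 ax 1.9264998430516673 gap 23.115370840169504 29.697038233280182
232: -0.8 -0.7 -0.4
233: -1.5 -1.4 -0.9
234: -2.3 -2.1 -1.3
```

Call:
{"api": "apply_moves", "payload": {"rows": [{"dx": -0.7, "dy": -0.7, "dz": -0.4, "turn": 0, "hand": 0}, {"dx": -1.5, "dy": -1.5, "dz": -0.9, "turn": 0, "hand": 0}, {"dx": -2.2, "dy": -2.2, "dz": -1.3, "turn": 0, "hand": 0}, {"dx": -3.0, "dy": -3.0, "dz": -1.7, "turn": 0, "hand": 0}, {"dx": -3.7, "dy": -3.7, "dz": -2.15, "turn": 0, "hand": 0}, {"dx": -3.7, "dy": -3.7, "dz": -2.15, "turn": 0, "hand": 0}, {"dx": -3.7, "dy": -3.7, "dz": -2.15, "turn": 0, "hand": 0}, {"dx": -3.7, "dy": -3.7, "dz": -2.15, "turn": 0, "hand": 0}]}}

```text
time: 38.45
tcp_pos: [595.2, 14.0, 139.7]
ee_rot: [[0.66, -0.751, 0.0], [-0.751, -0.66, -0.003], [0.003, 0.002, -1.0]]
contact_force: [7.5, -9.0, -3.7]
finger_gap: 23.6
grip_force: 29.8
```

```bash
python3 -c "
from h import *
rep()"
```

```text
t 38.45 tcp [-57.47 -53.18   4.18] th -125.67787781776994 r 65.46278906362775 h 48.810499405710075 F [-11.66   0.33  -3.73] tang -9.90927329993563 rad 6.714610294628545 ax 2.600807896151604 gap 23.594111575213553 29.832132160663605
```

Call:
{"api": "apply_moves", "payload": {"rows": [{"dx": 0, "dy": 0, "dz": 0, "turn": 0, "hand": 0.35}, {"dx": 0, "dy": 0, "dz": 0, "turn": 0, "hand": 0.45}, {"dx": 0, "dy": 0, "dz": 0, "turn": 0, "hand": 0.55}, {"dx": 0, "dy": 0, "dz": 0, "turn": 0, "hand": 0.55}, {"dx": 0, "dy": 0, "dz": 0, "turn": 0, "hand": 0.55}, {"dx": 0, "dy": 0, "dz": -5, "turn": 0, "hand": 0.55}, {"dx": 0, "dy": 0, "dz": -20, "turn": 0, "hand": 0.55}, {"dx": 0, "dy": 0, "dz": -40, "turn": 0, "hand": 0.55}]}}

```text
time: 39.45
tcp_pos: [594.9, 16.4, 181.6]
ee_rot: [[0.661, -0.751, -0.0], [-0.751, -0.661, 0.0], [-0.0, 0.0, -1.0]]
contact_force: [-0.4, -0.2, 0.0]
finger_gap: 46.8
grip_force: 0.0
```

Call:
{"api": "apply_moves", "payload": {"rows": [{"dx": 0, "dy": 0, "dz": -30, "turn": 0, "hand": 0.55}, {"dx": 0, "dy": 0, "dz": -60, "turn": 0, "hand": 0.55}, {"dx": 0, "dy": 0, "dz": -90, "turn": 0, "hand": 0.55}, {"dx": 0, "dy": 0, "dz": -110, "turn": 0, "hand": 0.55}, {"dx": 0, "dy": 0, "dz": -120, "turn": 0, "hand": 0.55}, {"dx": 0, "dy": 0, "dz": -120, "turn": 0, "hand": 0.55}, {"dx": 0, "dy": 0, "dz": -120, "turn": 0, "hand": 0.55}, {"dx": 0, "dy": 0, "dz": -120, "turn": 0, "hand": 0.55}]}}

```text
time: 40.45
tcp_pos: [594.4, 16.5, 299.3]
ee_rot: [[0.661, -0.751, -0.002], [-0.751, -0.661, 0.0], [-0.002, 0.001, -1.0]]
contact_force: [-0.3, -0.5, 0.5]
finger_gap: 47.1
grip_force: 0.0
```

```bash
python3 - <<'E'
from h import *
from bench import eyes
c=eyes.camera("wrist");d=eyes.camera("top");rep()
o=np.zeros((384,800,3),np.uint8);o[:,:512]=c["img"];o[:288,512:]=cv2.resize(d["img"][145:253,202:310],(288,288),interpolation=cv2.INTER_CUBIC);cv2.imwrite("pics/w5.png",o)
for t in(230,234,238):print(t,proj(c,W(circ(t,61))),proj(d,W(circ(t,61))))
E
```

```text
t 40.55 tcp [-55.25 -54.35 164.1 ] th -51.20077555765608 r 69.7410192853996 h 186.1894939149371 F [-0.43 -0.7  -0.15] tang -0.7912666119491912 rad 0.26605296142863755 ax 0.08828972744122851 gap 46.924105969238184 0.0
230 [263.83 173.3 ] [264.63 168.96]
234 [260.97 176.82] [263.33 168.85]
238 [258.37 180.55] [262.04 168.82]
```

View pics/w5.png

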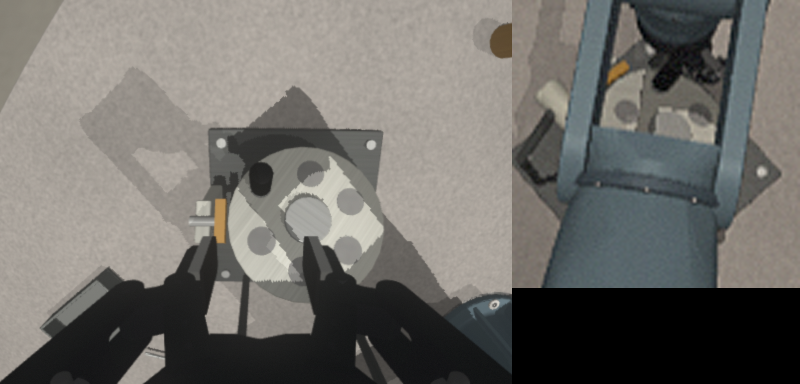

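The wrist view shows the handle end at about (261,173), against a predicted (261,177) for 234°, with the fingers clear and the pad at (220,220) untouched. The wheel stayed put, so I'm handing in.

```bash
python3 -c "
from bench import hand_in
print(hand_in())"
```

```text
the job is handed in; nothing more can be done
None
```

I cranked the wheel by its handle through the rubbing spot until it ran free, then back across it. I left the middle of the spot on the pad (handle at about 234°, good to roughly 2–3°), let go and handed in at about 40 s; the final view showed the gripper clear of the handle and pad.

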